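# Refit the spacer and locking collar on the tube turntable

### The arm

A 6-joint arm with a two-finger parallel gripper is mounted at the origin on the work surface. World frame = base frame: x ahead of the robot, y to its left, z up, the work surface at z = 0. Lengths are in mm, angles in degrees, forces in N, time in s.
With the tool pointing down it reaches from about 350 to 850 mm from the base axis. Payload 8.1 kg.
Tool frame: the origin (TCP) lies midway between the tips of the shut fingers; the grasp point (between the pads) lies 19 mm behind it; z points along the fingers, y is the line along which they close (so a half turn about z gives the same grasp; the last joint's range is limited). The gripper opens to 85 mm and grips with 20 to 120 N. Pads are 22 mm wide; open, the fingers measure 114 mm over their backs; the gripper's body (76 mm by 85 mm) begins 54 mm behind the grasp point. The pads swing forward as they close: fully open they stand 13 mm farther back than shut.
Start: joints at [71.654, 7.471, 85.268, -0, 87.261, -4.893], TCP at [139.567, 583.546, 231.292] pointing down, gripper open.
Joint ranges: [-169.43, 169.43], [-51.17, 129.36], [1.28, 143.12], [-76.62, 256.62], [0, 156.53], [-152.29, 152.29]. Speed limits (degrees/s): [136.94, 136.94, 159.86, 180, 180, 180].

### API

Orientations are given as [roll, pitch, yaw] about the fixed x, y, z axes, in that order (R = Rz(yaw) Ry(pitch) Rx(roll)).
In Python, from bench import r gives the robot as it stands. The module is installed in compiled form; this text tells all that it offers.
- The arm moves only by the tool jog_arm, never from a script. Its argument "rows" is a list of rows, each a list of 2 entries, a list of its own where there are three numbers: the shift along the tool's x, y, z in mm, then the turn, a rotation vector about the tool's x, y, z in rad. A call has 1 to 10 rows; each row is the pose to reach, as a shift and turn from the pose commanded when the call began, along the tool's axes at that moment; what a row does not reach only later rows make up. A row lasts 1/10 s, in which the tool goes at most 50 mm and 8.59 degrees, less where a joint would pass 70% of its speed; a pose out of reach is approached as far as the arm can. A call with a gripper value outside its range is refused whole. "grip" is the finger opening in mm, from 0 to 85.4, set as the call begins (left out, the last holds). The fingers move at their own pace and stop on an object; "force" is the grip in N (left out, the last holds). Time passes only in rows, so rows that repeat a pose let the fingers close. It gives the time, the measured TCP pose, the force, the opening and the grip force at its end, in the units of the state.
- r.sense(): the state, without advancing time (a new reading comes with each control period).
- r.snapshot(name): name is "side" or "top"; returns (picture, depth): 384x512x3 uint8, blue, green, red; 384x512 float32, mm along the optical axis (not along the pixel's ray), 0 where there is no reading.
- r.camera_params(name): a dict with "fx", "fy", "cx", "cy" (pixels), "pose" (4x4, takes a point from camera to world coordinates). Camera axes: x right, y down, z forward; pixel columns grow to the right and rows downward; lengths in mm; the calibration is good to about 2 mm. A picture is of the moment at which its call begins. camera_params takes no time and is no camera call.
- r.hand_in(): hands the job in; it is judged then, once.
The state is a dict: "time": time; "joint_pos": joint angles; "qd": joint speeds; "joint_efforts": joint torques, N m; "tool_pos": TCP position; "tcp_rot": TCP orientation; "ft_force": force on the tool from outside, world axes, zero at the start; "wrist_torque": the same for the moment, N m; "finger_gap": finger opening in mm; "grip_force": force on a finger pad.
Only numpy, scipy, OpenCV 4.12 (cv2) and the standard library are available. Lean on these libraries where they do the work, as an engineer would, in place of code of your own. Each camera call takes 0.05 s, during which the arm holds its last target. There are 200 camera calls.

### The job

Put the sample-tube turntable back together after cleaning: slide the bare metal spacer ring down the post first, then the purple collar on top of it, both fully home. Leave the spare blue collar where it stands.

Things in the scene. Friction and masses are not known exactly. Their poses are not given: they have to be found in the camera images.
- seat (a point): Where the rings go: centre of the top face of the round dark shoulder (38 mm diameter) at the middle of the tube turntable, on the axis of its steel post; z points up along the post. The post rises 54 mm above this point, 16 mm in diameter, its last 12 mm tapering to 6 mm. The shoulder stands 25 mm above a grey disc of 148 mm diameter, on a white plinth 160 x 160 mm; the whole unit is fixed to the bench, and this point is 65 mm above the bench.
- spacer_mid (a point): Bare pale-silver aluminium spacer ring, standing flat and loose on the bench: 48 mm outer diameter, 28 mm bore, 30 mm high. The point is its centre, half-way up, on the axis of the bore; z along the bore. About 0.1 kg.
- purple_collar_mid (a point): Purple plastic locking collar with fine ribs, standing flat and loose on the bench: 54 mm outer diameter, 28 mm bore, 28 mm high. The point is its centre, half-way up, on the axis of the bore; z along the bore. About 0.07 kg.
- blue_collar_mid (a point): Spare blue plastic collar of the same shape and size as the purple one (54 mm outer diameter, 28 mm high), standing on the bench; not to be used. The point is its centre, half-way up. Also about: a rack of purple-capped tubes (94 mm high) and a white bottle (130 mm), loose near the far side of the bench mat.

How it is judged (in metres and radians):
On the way, in this order (a step that is already met when the one before it is completed fails the run):
1. the metal spacer is down on the shoulder, around the post (horizontal distance between spacer_mid and seat below 0.01 m and z of spacer_mid in the frame of seat below 0.02 m and angle between the z axis of spacer_mid and the z axis of seat, either way round below 0.175 rad), for 0.2 s.
2. the purple collar is down on the spacer, around the post (horizontal distance between purple_collar_mid and seat below 0.01 m and z of purple_collar_mid in the frame of seat below 0.05 m and angle between the z axis of purple_collar_mid and the z axis of seat, either way round below 0.175 rad), for 0.2 s.
At the end, for the whole second after the job is handed in: The spacer's centre is 10 to 20 mm above the shoulder's face (resting on it gives 15) and the purple collar's 38 to 50 mm (resting on the spacer gives 44), both within 10 mm of the post's axis and within 10 degrees of square to it; the blue collar is within 20 mm of where it started (all of step 1 and all of step 2 and z of spacer_mid in the frame of seat above 0.01 m and z of purple_collar_mid in the frame of seat above 0.038 m and distance of blue_collar_mid from where it was at the start of the episode below 0.02 m); the robot touches nothing.
It fails at once if the blue collar is shifted or lifted by more than 20 mm (distance of blue_collar_mid from where it was at the start of the episode above 0.02 m).
It also fails if it takes over 64 s, if anything falls off the work surface, if the arm or the gripper's body presses on something with over 40 N, if the wrist force passes 120 N, or if a joint passes its speed limit or range.

## Working session

There is one attempt and no reset: what is moved stays moved. The work goes in short steps, Python scripts to look and compute and a tool call to move; the robot and the scene stay as the last step left them, time stands still between calls to the robot, and variables do not carry over. Pictures are saved under pics/ and viewed, at most 12 in all, crops included, and the job is handed in when it is done.

Besides the shell and the picture viewer there is one more tool, called as name(argument=value, ...), one argument or row to a line, values as JSON. jog_arm: Moves the arm, as the interface text tells. Its arguments: {"type":"object","properties":{"rows":{"type":"array"},"grip":{"type":"number"},"force":{"type":"number"}},"required":["rows"]}

```bash
mkdir -p pics
python3 - <<'E'
from bench import r
import cv2,numpy as np
for n in("side","top"):
    p,d=r.snapshot(n);cv2.imwrite(f"pics/{n}0.png",p);np.save(f"pics/{n}0.npy",d)
    c=r.camera_params(n);print(n,c["fx"],c["cx"],c["cy"],np.round(c["pose"],3).tolist())
s=r.sense();print(s)
E
```

```text
side 486.8431246507765 254.1794005411898 191.3873612089904 [[-0.994, -0.048, 0.099, 449.623], [-0.109, 0.496, -0.862, 779.461], [-0.007, -0.867, -0.498, 527.098], [0.0, 0.0, 0.0, 1.0]]
top 449.0782635107658 260.4030753176243 192.7559877950647 [[-0.036, -0.974, 0.223, 385.071], [-0.999, 0.034, -0.01, -5.46], [0.002, -0.223, -0.975, 834.439], [0.0, 0.0, 0.0, 1.0]]
{'time': 0.1, 'joint_pos': array([ 7.16547404e+01,  7.50916747e+00,  8.53254764e+01, -2.18633922e-03,
        8.72604989e+01, -4.89291787e+00]), 'qd': array([-0.05244124, -0.11063534, -0.15976646, -0.02415477, -0.10625778,
        0.11945403]), 'joint_efforts': array([ 1.03530463e-03, -5.70931292e+01, -5.01954854e+01, -1.11540021e-04,
        7.69588631e-03, -3.98461339e-05]), 'tool_pos': array([139.41297819, 583.06013259, 230.34279027]), 'tcp_rot': array([-1.79905018e+02, -5.93937246e-03,  1.66547760e+02]), 'ft_force': array([-0.59248199, -0.06073845,  0.10120187]), 'wrist_torque': array([0.05572358, 0.03947209, 0.0058105 ]), 'grip_force': 0.0, 'finger_gap': 85.57033329705189}
```

View pics/side0.png

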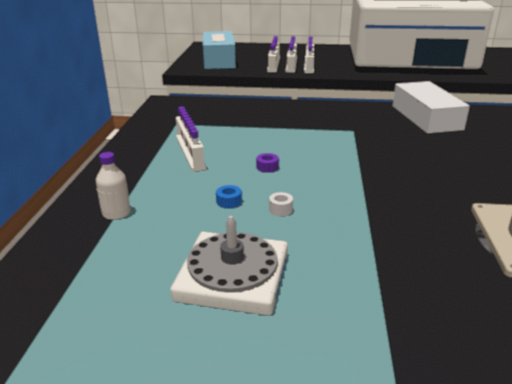

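View pics/top0.png

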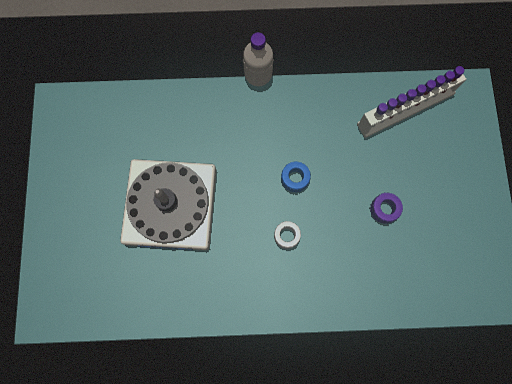

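Side view: post tip is at about (232,219), spacer at (281,204), purple collar at (267,162) and blue at (229,196). Top view: spacer at (287,235), purple at (387,208), blue at (296,177) and the turntable post at about (165,199).

```bash
cat > h.py <<'E'
import cv2,numpy as np
from bench import r
def cloud(n,d):
    c=r.camera_params(n);v,u=np.mgrid[:384,:512]
    P=np.stack([(u-c["cx"])*d/c["fx"],(v-c["cy"])*d/c["fy"],d],-1)
    return P@c["pose"][:3,:3].T+c["pose"][:3,3]
def plane(n,u,v,z):
    c=r.camera_params(n);R,t=c["pose"][:3,:3],c["pose"][:3,3]
    w=R@[(u-c["cx"])/c["fx"],(v-c["cy"])/c["fy"],1]
    return t+w*(z-t[2])/w[2]
def ringmask(p,u,v,kind,w=30):
    h=cv2.cvtColor(p,cv2.COLOR_BGR2HSV)
    m={"spacer":cv2.inRange(h,(0,0,120),(180,70,255)),"purple":cv2.inRange(h,(125,80,30),(160,255,255)),"blue":cv2.inRange(h,(100,140,50),(124,255,255))}[kind]
    k=np.zeros_like(m);k[v-w:v+w,u-w:u+w]=m[v-w:v+w,u-w:u+w];return k
def circ(X):
    A=np.c_[2*X,np.ones(len(X))];s=np.linalg.lstsq(A,(X**2).sum(1),rcond=None)[0]
    return s[0],s[1],np.sqrt(s[2]+s[0]**2+s[1]**2)
E
python3 - <<'E'
from h import *
for n,L in(("top",(("spacer",287,235,30),("purple",387,208,28),("blue",296,177,28))),("side",(("spacer",281,204,30),("purple",267,162,28),("blue",229,196,28)))):
    p=cv2.imread(f"pics/{n}0.png");C=cloud(n,np.load(f"pics/{n}0.npy"))
    for k,u,v,H in L:
        m=ringmask(p,u,v,k,22);Q=C[m>0];t=Q[abs(Q[:,2]-H)<5]
        cs,_=cv2.findContours(m,cv2.RETR_CCOMP,cv2.CHAIN_APPROX_NONE)
        cs=sorted(cs,key=len)[::-1][:2]
        f=[circ(np.array([plane(n,a,b,H)[:2] for a,b in c[:,0]])) for c in cs if len(c)>5]
        print(n,k,len(Q),np.percentile(Q[:,2],[5,50,95]).round(1),"box mid",((t.min(0)+t.max(0))/2).round(1),"ext",np.ptp(t,0).round(1),"circ",np.round(f,1).tolist())
    Q=C.reshape(-1,3)
    c0=plane(n,*((165,199) if n=="top" else (232,252)),65)
    q=Q[np.hypot(*(Q[:,:2]-c0[:2]).T)<110]
    for a,b in((36,44),(61,69),(80,106),(106,125)):
        s=q[(q[:,2]>a)&(q[:,2]<b)]
        if len(s)>5: print(a,b,len(s),s[:,2].mean().round(1),((s.min(0)+s.max(0))/2).round(1),np.ptp(s,0).round(1), s.mean(0).round(1))
    g=cv2.cvtColor(p,cv2.COLOR_BGR2GRAY)
    cv2.imwrite(f"pics/{n}z.png",cv2.resize(p[150:250,115:215] if n=="top" else p[205:305,180:280],None,fx=5,fy=5,interpolation=2))
E
```

```text
top spacer 1769 [-0.8  1.8 31.3] box mid [491.6 -59.6  30.4] ext [47.2 45.5  8.3] circ [[490.7, -57.8, 44.8], [485.0, -57.5, 21.9]]
top purple 488 [25.  28.  30.5] box mid [ 534.7 -246.    28.2] ext [52.5 52.2  9.5] circ [[534.8, -245.0, 25.9], [535.0, -245.4, 14.7]]
top blue 447 [25.3 28.3 30.9] box mid [601.  -79.4  28.1] ext [52.8 52.4  9.3] circ [[600.4, -80.2, 25.7], [600.6, -80.4, 14.9]]
36 44 4623 40.7 [557.1 155.7  40. ] [146.9 144.9   7.9] [555.2 155.3  40.7]
61 69 241 65.6 [557.2 155.7  65. ] [36.5 36.7  7.7] [554.3 153.4  65.6]
80 106 44 93.6 [554.9 156.1  92.9] [11.7 16.2 25.1] [552.8 152.2  93.6]
106 125 69 113.6 [557.3 155.8 114. ] [15.  14.6 15.8] [555.8 154.8 113.6]
side spacer 1922 [-0.4  1.5 29.7] box mid [492.4 -59.3  28.5] ext [46.2 49.4  7. ] circ [[491.7, -45.3, 75.3], [472.5, -12.6, 10.3]]
side purple 366 [ 6.3 23.5 29.2] box mid [ 535.5 -244.8   27. ] ext [51.5 56.7  7.8] circ [[533.5, -223.5, 39.8]]
side blue 513 [ 5.8 23.3 29.1] box mid [601.1 -80.7  26.8] ext [53.  54.2  7.5] circ [[597.9, -61.7, 38.1]]
36 44 3571 40.3 [557.6 155.7  40. ] [146.4 147.6   8. ] [556.1 166.9  40.3]
61 69 231 65.0 [557.8 156.6  65. ] [36.9 38.5  7.5] [556.7 160.6  65. ]
80 106 139 92.8 [557.1 159.   93. ] [14.6 11.8 26. ] [556.7 160.4  92.8]
106 125 76 112.5 [558.4 157.6 113.3] [14.5 11.  14.3] [557.1 158.2 112.5]
```

View pics/topz.png

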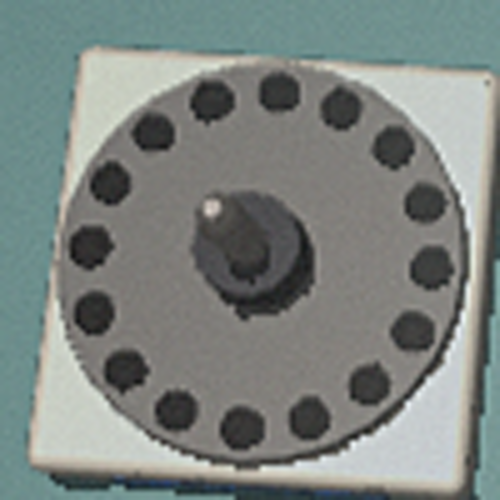

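View pics/sidez.png

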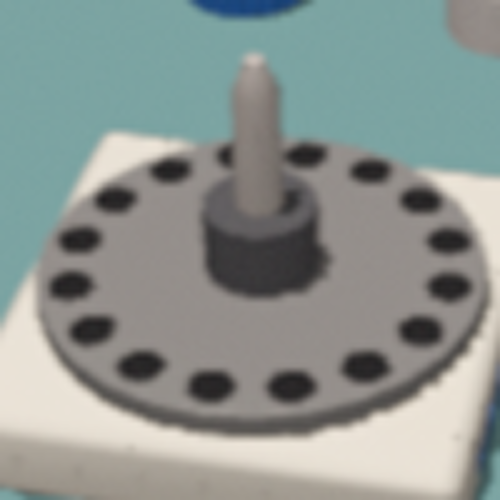

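The crops show a vertical post centred on the shoulder, with nothing unusual around it. The two views agree to about 1 mm: seat (557.4,156), spacer (491.8,-59.5), purple (535,-245.3) and blue (601,-80). I'm moving above the spacer.

jog_arm(
  rows=[
    [[-10,-11,0],[0,0,0]],
    [[-30,-33,0],[0,0,0]],
    [[-55,-60,0],[0,0,0]],
    [[-84,-92,0],[0,0,0]],
    [[-113,-125,0],[0,0,0]],
    [[-143,-157,0],[0,0,0]],
    [[-172,-190,0],[0,0,0]],
    [[-202,-222,0],[0,0,0]],
    [[-231,-255,0],[0,0,0]],
    [[-261,-287,0],[0,0,0]],
  ],
  grip=85,
  force=50,
)

```text
time: 1.1
tool_pos: [326.8, 242.0, 231.0]
tcp_rot: [-180.0, -0.0, 166.6]
ft_force: [1.2, 1.0, 0.7]
finger_gap: 84.9
grip_force: 0.0
```

jog_arm(
  rows=[
    [[-29,-32,0],[0,0,0]],
    [[-59,-65,0],[0,0,0]],
    [[-88,-97,0],[0,0,0]],
    [[-118,-130,0],[0,0,0]],
    [[-147,-162,20],[0,0,0]],
    [[-176,-194,50],[0,0,0]],
    [[-205,-226,80],[0,0,0]],
    [[-222,-245,110],[0,0,0]],
    [[-232,-255,125],[0,0,0]],
    [[-232,-255,125],[0,0,0]],
  ],
)

```text
time: 2.1
tool_pos: [491.0, -59.4, 102.9]
tcp_rot: [-180.0, -0.3, 166.4]
ft_force: [-0.3, 0.1, 0.5]
finger_gap: 84.8
grip_force: 0.0
```

```bash
cat >> h.py <<'E'
from scipy.spatial.transform import Rotation as Ro
def to(*w):
    s=r.sense();R=Ro.from_euler("xyz",s["tcp_rot"],degrees=True).as_matrix()
    print("t",s["time"],"tcp",s["tool_pos"].round(1),"rot",s["tcp_rot"].round(2),"gap",round(s["finger_gap"],1),"F",s["ft_force"].round(1),"grip",round(s["grip_force"],1))
    for x in w: print(x,"tool shift",(R.T@(np.array(x)-s["tool_pos"])).round(1))
E
python3 -c "
from h import *
to((491.8,-59.5,3))
p,d=r.snapshot('top');cv2.imwrite('pics/t1.png',p)
m=ringmask(p,287,235,'spacer',60)
"
```

```text
t 2.1 tcp [491.  -59.4 102.9] rot [-179.98   -0.34  166.41] gap 84.8 F [-0.3  0.1  0.5] grip 0.0
(491.8, -59.5, 3) tool shift [-1.4  0.1 99.8]
```

View pics/t1.png

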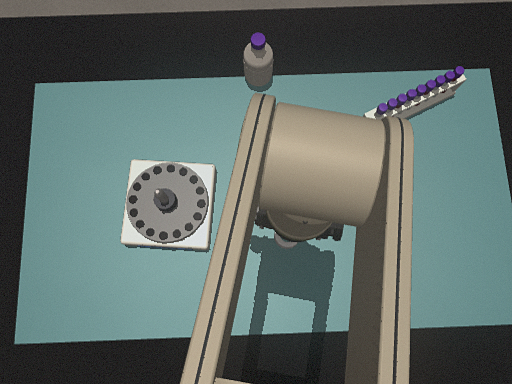

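The arm hides the ring (about 287,235) in the top view, but the position agrees with the target to within 1 mm. I'm descending now.

jog_arm(
  rows=[
    [[0,0,10],[0,0,0]],
    [[0,0,30],[0,0,0]],
    [[0,0,50],[0,0,0]],
    [[0,0,68],[0,0,0]],
    [[0,0,82],[0,0,0]],
    [[0,0,92],[0,0,0]],
    [[0,0,97],[0,0,0]],
    [[0,0,99],[0,0,0]],
    [[0,0,99],[0,0,0]],
    [[0,0,99],[0,0,0]],
  ],
)

```text
time: 3.15
tool_pos: [493.6, -58.4, 8.0]
tcp_rot: [180.0, 0.1, 166.5]
ft_force: [-0.1, -0.8, 0.6]
finger_gap: 85.1
grip_force: 0.0
```

```bash
python3 -c "
from h import *
to((491.8,-59.5,3))
p,d=r.snapshot('side');cv2.imwrite('pics/s1.png',cv2.resize(p[130:250,200:360],None,fx=4,fy=4))
"
```

```text
t 3.15 tcp [493.6 -58.4   8. ] rot [1.8000e+02 7.0000e-02 1.6654e+02] gap 85.1 F [-0.1 -0.8  0.6] grip 0.0
(491.8, -59.5, 3) tool shift [ 1.5 -1.4  5. ]
```

View pics/s1.png

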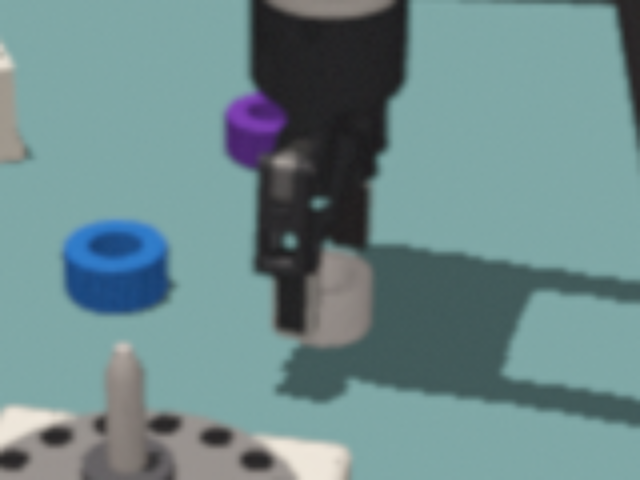

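The near finger (crop 290,300) and far finger straddle the ring (crop 325,300). I'll correct by about 1.5 mm, lower a little and close.

jog_arm(
  rows=[
    [[1,-1,2],[0,0,0]],
    [[1,-1,4],[0,0,0]],
    [[1,-1,4],[0,0,0]],
  ],
)

```text
time: 3.5
tool_pos: [491.5, -59.0, 3.0]
tcp_rot: [-180.0, -0.0, 166.5]
ft_force: [-0.3, 0.0, -1.1]
finger_gap: 84.5
grip_force: 0.0
```

jog_arm(
  rows=[
    [[0,0,0],[0,0,0]],
    [[0,0,0],[0,0,0]],
    [[0,0,0],[0,0,0]],
    [[0,0,0],[0,0,0]],
    [[0,0,0],[0,0,0]],
    [[0,0,0],[0,0,0]],
    [[0,0,0],[0,0,0]],
    [[0,0,0],[0,0,0]],
    [[0,0,0],[0,0,0]],
    [[0,0,0],[0,0,0]],
  ],
  grip=30,
  force=50,
)

```text
time: 4.5
tool_pos: [492.0, -59.1, 3.8]
tcp_rot: [-180.0, 0.0, 166.5]
ft_force: [-2.0, -0.1, 6.3]
finger_gap: 46.9
grip_force: 51.4
```

jog_arm(
  rows=[
    [[0,0,-5],[0,0,0]],
    [[0,0,-15],[0,0,0]],
    [[0,0,-30],[0,0,0]],
    [[0,0,-50],[0,0,0]],
    [[0,0,-75],[0,0,0]],
    [[0,0,-100],[0,0,0]],
    [[0,0,-120],[0,0,0]],
    [[0,0,-135],[0,0,0]],
    [[0,0,-140],[0,0,0]],
    [[0,0,-140],[0,0,0]],
  ],
)

```text
time: 5.5
tool_pos: [492.2, -59.1, 144.0]
tcp_rot: [180.0, 0.1, 166.5]
ft_force: [-0.2, -0.8, -2.0]
finger_gap: 47.1
grip_force: 51.4
```

```bash
python3 -c "
from h import *
to((557.4,156,145))
p,d=r.snapshot('side');cv2.imwrite('pics/s2.png',cv2.resize(p[60:240,180:380],None,fx=3,fy=3));np.save('pics/s2.npy',d)
"
```

```text
t 5.5 tcp [492.2 -59.1 144. ] rot [1.8000e+02 8.0000e-02 1.6655e+02] gap 47.1 F [-0.2 -0.8 -2. ] grip 51.4
(557.4, 156, 145) tool shift [-13.4 224.4  -1. ]
```

View pics/s2.png

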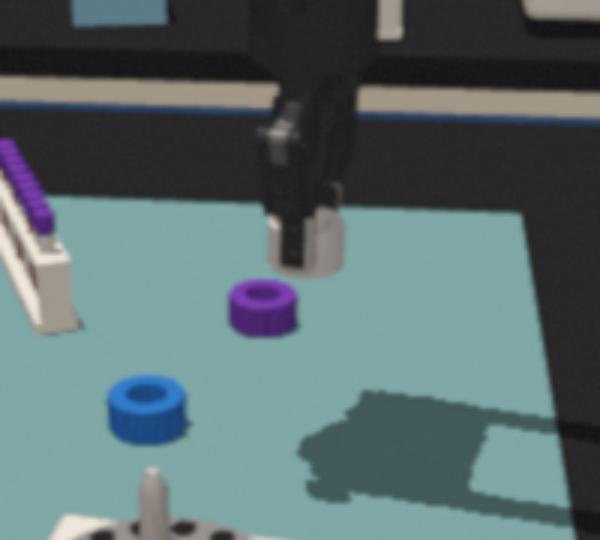

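The spacer (crop 307,240) is held squarely and clear of the bench. I'm moving it over the post.

jog_arm(
  rows=[
    [[-1,8,0],[0,0,0]],
    [[-2,28,0],[0,0,0]],
    [[-4,58,0],[0,0,0]],
    [[-6,93,0],[0,0,0]],
    [[-8,130,0],[0,0,0]],
    [[-10,165,0],[0,0,0]],
    [[-12,195,0],[0,0,0]],
    [[-13,215,0],[0,0,0]],
    [[-13,224,0],[0,0,0]],
    [[-13,224,0],[0,0,0]],
  ],
)

```text
time: 6.55
tool_pos: [555.8, 156.9, 142.1]
tcp_rot: [-180.0, -0.1, 166.6]
ft_force: [-0.8, 0.2, -1.0]
finger_gap: 47.1
grip_force: 51.5
```

jog_arm(
  rows=[
    [[0,0,0],[0,0,0]],
    [[0,0,0],[0,0,0]],
  ],
)

```text
time: 6.75
tool_pos: [556.2, 154.8, 143.0]
tcp_rot: [-180.0, -0.0, 166.5]
ft_force: [-0.4, -0.1, -0.9]
finger_gap: 46.9
grip_force: 51.5
```

```bash
python3 -c "
from h import *
to((557.4,156,69))
p,d=r.snapshot('side');cv2.imwrite('pics/s3.png',cv2.resize(p[120:300,140:340],None,fx=3,fy=3))
for P in ((557.4,156,119),(557.4,156,65)):
    c=r.camera_params('side');q=np.linalg.inv(c['pose'])@[*P,1];print(q[0]/q[2]*c['fx']+c['cx'],q[1]/q[2]*c['fy']+c['cy'])
"
```

```text
t 6.75 tcp [556.2 154.8 143. ] rot [-1.7997e+02 -2.0000e-02  1.6649e+02] gap 46.9 F [-0.4 -0.1 -0.9] grip 51.5
(557.4, 156, 69) tool shift [-0.9  1.5 74. ]
230.9052936318083 217.20934806273718
231.96225055329552 245.62824468383238
```

View pics/s3.png

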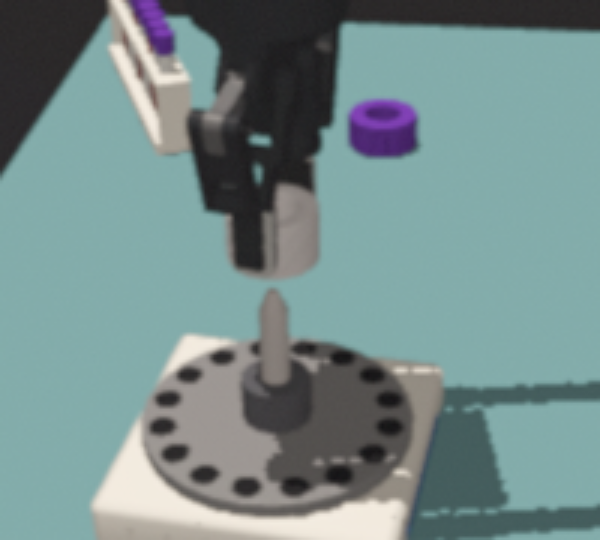

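The ring (crop x about 230–320, centre 275) lines up with the post tip (crop 273,290). I'm lowering it slowly with a 1 mm correction.

jog_arm(
  rows=[
    [[-1,1,4],[0,0,0]],
    [[-1,1,12],[0,0,0]],
    [[-1,1,20],[0,0,0]],
    [[-1,1,28],[0,0,0]],
    [[-1,1,36],[0,0,0]],
    [[-1,1,44],[0,0,0]],
    [[-1,1,52],[0,0,0]],
    [[-1,1,60],[0,0,0]],
    [[-1,1,66],[0,0,0]],
    [[-1,1,70],[0,0,0]],
  ],
)

```text
time: 7.8
tool_pos: [557.4, 156.5, 72.5]
tcp_rot: [-180.0, -0.0, 166.5]
ft_force: [0.2, 0.2, -0.5]
finger_gap: 46.6
grip_force: 51.5
```

jog_arm(
  rows=[
    [[0,0,1],[0,0,0]],
    [[0,0,2],[0,0,0]],
    [[0,0,3],[0,0,0]],
    [[0,0,3],[0,0,0]],
  ],
)

```text
time: 8.2
tool_pos: [557.9, 156.6, 70.5]
tcp_rot: [180.0, 0.0, 166.5]
ft_force: [0.2, 0.4, -0.8]
finger_gap: 47.1
grip_force: 51.5
```

jog_arm(
  rows=[
    [[0,0,1],[0,0,0]],
    [[0,0,1],[0,0,0]],
    [[0,0,1],[0,0,0]],
  ],
)

```text
time: 8.5
tool_pos: [557.7, 156.5, 69.3]
tcp_rot: [-180.0, 0.0, 166.5]
ft_force: [0.6, 0.3, -0.1]
finger_gap: 47.3
grip_force: 51.5
```

jog_arm(
  rows=[
    [[0,0,0],[0,0,0]],
    [[0,0,0],[0,0,0]],
    [[0,0,0],[0,0,0]],
    [[0,0,0],[0,0,0]],
    [[0,0,0],[0,0,0]],
    [[0,0,0],[0,0,0]],
    [[0,0,0],[0,0,0]],
    [[0,0,0],[0,0,0]],
  ],
  grip=85,
)

```text
time: 9.3
tool_pos: [557.7, 156.6, 69.3]
tcp_rot: [180.0, 0.0, 166.5]
ft_force: [-0.9, 0.2, -0.4]
finger_gap: 85.1
grip_force: 0.0
```

jog_arm(
  rows=[
    [[0,0,-5],[0,0,0]],
    [[0,0,-15],[0,0,0]],
    [[0,0,-30],[0,0,0]],
    [[0,0,-50],[0,0,0]],
    [[0,0,-75],[0,0,0]],
    [[0,0,-95],[0,0,0]],
    [[0,0,-110],[0,0,0]],
    [[0,0,-118],[0,0,0]],
    [[0,0,-120],[0,0,0]],
    [[0,0,-120],[0,0,0]],
  ],
)

```text
time: 10.3
tool_pos: [557.5, 156.5, 189.0]
tcp_rot: [-180.0, -0.0, 166.5]
ft_force: [-0.1, 0.1, -0.5]
finger_gap: 85.0
grip_force: 0.0
```

```bash
python3 -c "
from h import *
to((535,-245.3,100))
p,d=r.snapshot('side');C=cloud('side',d)
q=C[200:300,180:285].reshape(-1,3);q=q[np.hypot(*(q[:,:2]-[557.4,156]).T)<35]
s=q[(q[:,2]>88)&(q[:,2]<99)];print(len(s),np.median(s[:,2]),(s.min(0)+s.max(0))/2,np.ptp(s,0))
cv2.imwrite('pics/s4.png',cv2.resize(p[120:300,140:340],None,fx=3,fy=3))
"
```

```text
t 10.3 tcp [557.5 156.5 189. ] rot [-1.7999e+02 -2.0000e-02  1.6655e+02] gap 85.0 F [-0.1  0.1 -0.5] grip 0.0
(535, -245.3, 100) tool shift [ -71.6 -396.    89. ]
417 94.53134289211795 [558.07390335 157.251376    93.50201599] [46.17036192 46.51761194 10.93258   ]
```

View pics/s4.png

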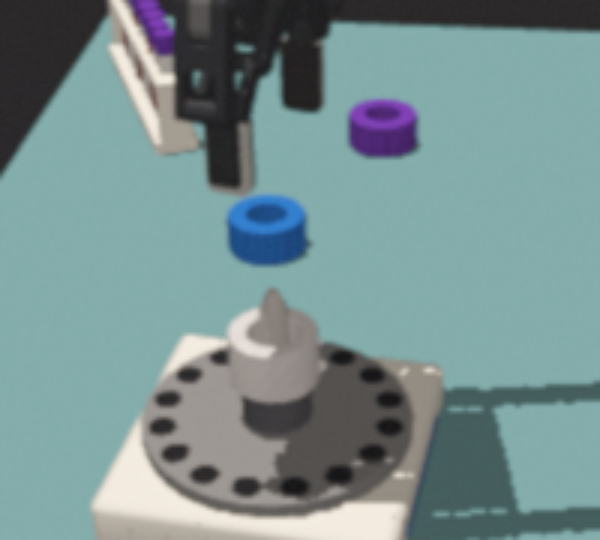

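The spacer (crop 273,355) sits square on the shoulder with its top at about 95 mm. Next is the purple collar.

jog_arm(
  rows=[
    [[-3,-15,0],[0,0,0]],
    [[-9,-50,0],[0,0,0]],
    [[-17,-95,0],[0,0,0]],
    [[-26,-143,0],[0,0,0]],
    [[-35,-191,0],[0,0,0]],
    [[-43,-239,0],[0,0,0]],
    [[-52,-287,0],[0,0,0]],
    [[-60,-333,0],[0,0,0]],
    [[-67,-373,0],[0,0,0]],
    [[-72,-396,0],[0,0,0]],
  ],
)

```text
time: 11.35
tool_pos: [533.7, -249.2, 188.1]
tcp_rot: [-180.0, -0.1, 166.4]
ft_force: [0.6, 0.7, -0.1]
finger_gap: 85.0
grip_force: 0.0
```

jog_arm(
  rows=[
    [[0,0,5],[0,0,0]],
    [[0,0,25],[0,0,0]],
    [[0,0,55],[0,0,0]],
    [[0,0,90],[0,0,0]],
    [[0,0,120],[0,0,0]],
    [[0,0,138],[0,0,0]],
    [[0,0,148],[0,0,0]],
    [[0,0,150],[0,0,0]],
    [[0,0,150],[0,0,0]],
    [[0,0,150],[0,0,0]],
  ],
)

```text
time: 12.35
tool_pos: [536.5, -245.8, 40.8]
tcp_rot: [-180.0, 0.1, 166.6]
ft_force: [0.2, -0.3, -0.3]
finger_gap: 85.2
grip_force: 0.0
```

```bash
python3 -c "
from h import *
to((535,-245.3,3))"
```

```text
t 12.35 tcp [ 536.5 -245.8   40.8] rot [-1.7996e+02  1.2000e-01  1.6655e+02] gap 85.2 F [ 0.2 -0.3 -0.3] grip 0.0
(535, -245.3, 3) tool shift [ 1.7  0.1 37.8]
```

jog_arm(
  rows=[
    [[1,0,6],[0,0,0]],
    [[1,0,16],[0,0,0]],
    [[1,0,26],[0,0,0]],
    [[1,0,33],[0,0,0]],
    [[1,0,36],[0,0,0]],
    [[1,0,36],[0,0,0]],
    [[1,0,36],[0,0,0]],
  ],
)

```text
time: 13.05
tool_pos: [534.7, -245.2, 3.4]
tcp_rot: [-180.0, 0.0, 166.5]
ft_force: [-0.0, 0.0, 0.6]
finger_gap: 84.7
grip_force: 0.0
```

jog_arm(
  rows=[
    [[0,0,0],[0,0,0]],
    [[0,0,0],[0,0,0]],
    [[0,0,0],[0,0,0]],
    [[0,0,0],[0,0,0]],
    [[0,0,0],[0,0,0]],
    [[0,0,0],[0,0,0]],
    [[0,0,0],[0,0,0]],
    [[0,0,0],[0,0,0]],
    [[0,0,0],[0,0,0]],
    [[0,0,0],[0,0,0]],
  ],
  grip=35,
  force=50,
)

```text
time: 14.05
tool_pos: [535.3, -245.5, 4.4]
tcp_rot: [-180.0, 0.1, 166.5]
ft_force: [-1.3, 0.4, 5.9]
finger_gap: 52.5
grip_force: 52.8
```

jog_arm(
  rows=[
    [[0,0,-5],[0,0,0]],
    [[0,0,-15],[0,0,0]],
    [[0,0,-30],[0,0,0]],
    [[0,0,-50],[0,0,0]],
    [[0,0,-75],[0,0,0]],
    [[0,0,-100],[0,0,0]],
    [[0,0,-120],[0,0,0]],
    [[0,0,-135],[0,0,0]],
    [[0,0,-140],[0,0,0]],
    [[0,0,-140],[0,0,0]],
  ],
)

```text
time: 15.05
tool_pos: [535.1, -245.3, 144.3]
tcp_rot: [-180.0, 0.1, 166.5]
ft_force: [0.4, 0.2, -1.0]
finger_gap: 52.4
grip_force: 52.4
```

```bash
python3 -c "
from h import *
to((557.4,156,145))
p,d=r.snapshot('side');cv2.imwrite('pics/s5.png',cv2.resize(p[60:240,180:380],None,fx=3,fy=3))
"
```

```text
t 15.05 tcp [ 535.1 -245.3  144.3] rot [-1.7997e+02  9.0000e-02  1.6655e+02] gap 52.4 F [ 0.4  0.2 -1. ] grip 52.4
(557.4, 156, 145) tool shift [ 71.7 395.5  -1. ]
```

View pics/s5.png

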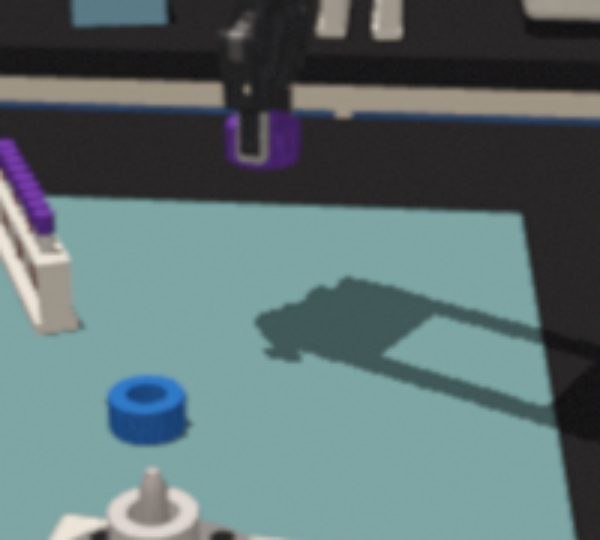

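The purple collar (crop 262,138) is held squarely. I'm moving it over the post.

jog_arm(
  rows=[
    [[3,15,0],[0,0,0]],
    [[9,50,0],[0,0,0]],
    [[17,95,0],[0,0,0]],
    [[26,143,0],[0,0,0]],
    [[35,191,0],[0,0,0]],
    [[43,239,0],[0,0,0]],
    [[52,287,0],[0,0,0]],
    [[60,333,0],[0,0,0]],
    [[68,373,0],[0,0,0]],
    [[72,396,0],[0,0,0]],
  ],
)

```text
time: 16.1
tool_pos: [554.9, 160.7, 141.7]
tcp_rot: [-180.0, -0.2, 166.7]
ft_force: [1.4, -0.7, -0.9]
finger_gap: 52.9
grip_force: 52.5
```

jog_arm(
  rows=[
    [[0,0,0],[0,0,0]],
    [[0,0,0],[0,0,0]],
    [[0,0,0],[0,0,0]],
    [[0,0,0],[0,0,0]],
  ],
)

```text
time: 16.5
tool_pos: [556.5, 155.8, 142.9]
tcp_rot: [-180.0, -0.0, 166.5]
ft_force: [-0.1, 1.1, -1.2]
finger_gap: 52.5
grip_force: 52.5
```

```bash
python3 -c "
from h import *
to((557.4,156,99))"
```

```text
t 16.5 tcp [556.5 155.8 142.9] rot [-1.7997e+02 -3.0000e-02  1.6647e+02] gap 52.5 F [-0.1  1.1 -1.2] grip 52.5
(557.4, 156, 99) tool shift [-0.8  0.5 43.9]
```

jog_arm(
  rows=[
    [[-1,0,3],[0,0,0]],
    [[-1,0,9],[0,0,0]],
    [[-1,0,15],[0,0,0]],
    [[-1,0,21],[0,0,0]],
    [[-1,0,27],[0,0,0]],
    [[-1,0,33],[0,0,0]],
    [[-1,0,38],[0,0,0]],
    [[-1,0,41],[0,0,0]],
    [[-1,0,42],[0,0,0]],
    [[-1,0,42],[0,0,0]],
  ],
)

```text
time: 17.5
tool_pos: [557.7, 156.6, 101.3]
tcp_rot: [-180.0, -0.0, 166.6]
ft_force: [0.0, -0.3, -1.3]
finger_gap: 52.3
grip_force: 52.5
```

jog_arm(
  rows=[
    [[0,0,1],[0,0,0]],
    [[0,0,1],[0,0,0]],
    [[0,0,1],[0,0,0]],
  ],
)

```text
time: 17.8
tool_pos: [557.8, 156.6, 100.5]
tcp_rot: [180.0, 0.0, 166.5]
ft_force: [-0.5, 0.1, -0.7]
finger_gap: 52.6
grip_force: 52.5
```

jog_arm(
  rows=[
    [[0,0,1],[0,0,0]],
    [[0,0,1],[0,0,0]],
    [[0,0,1],[0,0,0]],
  ],
)

```text
time: 18.1
tool_pos: [557.8, 156.6, 99.4]
tcp_rot: [180.0, 0.0, 166.5]
ft_force: [1.2, 0.0, -0.0]
finger_gap: 52.9
grip_force: 52.6
```

jog_arm(
  rows=[
    [[0,0,0],[0,0,0]],
    [[0,0,0],[0,0,0]],
    [[0,0,0],[0,0,0]],
    [[0,0,0],[0,0,0]],
    [[0,0,0],[0,0,0]],
    [[0,0,0],[0,0,0]],
    [[0,0,0],[0,0,0]],
    [[0,0,0],[0,0,0]],
  ],
  grip=85,
)

```text
time: 18.9
tool_pos: [557.7, 156.6, 99.3]
tcp_rot: [-180.0, -0.0, 166.5]
ft_force: [1.0, 0.3, -0.8]
finger_gap: 84.7
grip_force: 0.0
```

jog_arm(
  rows=[
    [[0,0,-5],[0,0,0]],
    [[0,0,-15],[0,0,0]],
    [[0,0,-30],[0,0,0]],
    [[0,0,-50],[0,0,0]],
    [[0,0,-75],[0,0,0]],
    [[0,0,-95],[0,0,0]],
    [[0,0,-110],[0,0,0]],
    [[0,0,-118],[0,0,0]],
    [[0,0,-120],[0,0,0]],
    [[0,0,-120],[0,0,0]],
  ],
)

```text
time: 19.9
tool_pos: [557.5, 156.5, 219.0]
tcp_rot: [-180.0, -0.0, 166.5]
ft_force: [-0.4, 0.4, -0.8]
finger_gap: 84.5
grip_force: 0.0
```

```bash
python3 -c "
from h import *
to()
p,d=r.snapshot('side');C=cloud('side',d)
q=C[180:300,180:285].reshape(-1,3);q=q[np.hypot(*(q[:,:2]-[557.4,156]).T)<35]
s=q[(q[:,2]>117)&(q[:,2]<129)];print(len(s),np.median(s[:,2]),(s.min(0)+s.max(0))/2,np.ptp(s,0))
cv2.imwrite('pics/s6.png',cv2.resize(p[120:300,140:340],None,fx=3,fy=3))
"
```

```text
t 19.9 tcp [557.5 156.5 219. ] rot [-1.7999e+02 -3.0000e-02  1.6655e+02] gap 84.5 F [-0.4  0.4 -0.8] grip 0.0
550 122.73089656160539 [559.07928705 156.05237363 121.08449772] [54.51122626 55.53922853  8.12085831]
```

View pics/s6.png

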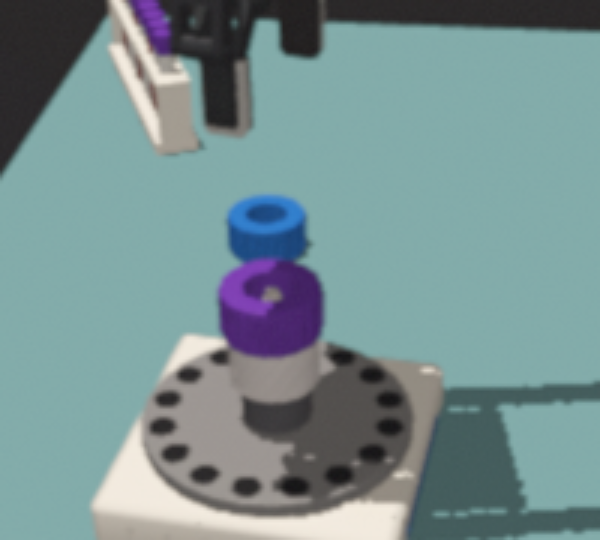

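The collar (crop 272,305) sits square on the spacer with its top at about 123 mm. The blue collar hasn't moved and the gripper is clear.

```bash
python3 -c "
from bench import r
print(r.hand_in())"
```

```text
the job is handed in; nothing more can be done
None
```

The spacer and then the purple collar are fully home on the post, the blue collar was left where it stood, and the job was handed in at about 20 s; the hand-in gave no verdict.

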